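Lay out the staining row beside the microscope

ROBOT

A 6-joint arm with a two-finger parallel gripper is mounted at the origin on the work surface. World frame = base frame: x ahead of the robot, y to its left, z up, the work surface at z = 0. Lengths are in mm, angles in rad, forces in N, time in s.
With the tool pointing down it reaches from about 300 to 775 mm from the base axis. Payload 14.6 kg.
Tool frame: the origin (TCP) lies at the very end of the fingers, on their centre line; the grasp point (between the pads) lies 19 mm behind it; z points along the fingers, y is the line along which they close (so a half turn about z gives the same grasp; the last joint's range is limited). The gripper opens to 94 mm and grips with 3 to 60 N. Pads are 16 mm wide; open, the fingers measure 119 mm over their backs; the gripper's body (75 mm by 177 mm) begins 78 mm behind the grasp point.
Start: joints at [1.203, 0.3, 1.521, -0, 1.321, -0.067], TCP at [162.954, 525.295, 205.446] pointing down, gripper open.
Joint ranges: [-3.03, 3.03], [-0.79, 2.21], [0.23, 2.52], [-1.04, 4.18], [0, 3.07], [-2.55, 2.55]. Speed limits (rad/s): [2.22, 2.22, 2.57, 3.14, 3.14, 3.14].

INTERFACE

Orientations are given as [roll, pitch, yaw] about the fixed x, y, z axes, in that order (R = Rz(yaw) Ry(pitch) Rx(roll)).
In Python, from cell import manip, optics gives the robot as it stands.
- The arm moves only by the shell command python3 -m crank 'ROWS' [FORCE]. ROWS is JSON, a list of rows, each a list of 7 numbers: the opening in per cent of the stroke, from 0 (shut) to 100 (fully open), then the shift along the tool's x, y, z in mm, then the turn, a rotation vector about the tool's x, y, z in rad. A call has 1 to 10 rows; each row is the pose to reach, as a shift and turn from the pose commanded when the call began, along the tool's axes at that moment; what a row does not reach only later rows make up. A row lasts 1/10 s, in which the tool goes at most 50 mm and 8.59 degrees, less where a joint would pass 70% of its speed; a pose out of reach is approached as far as the arm can. A call with a gripper value outside its range is refused whole. The fingers move at their own pace and stop on an object; FORCE is the grip in N (left out, the last holds). Time passes only in rows, so rows that repeat a pose let the fingers close. It gives the time, the measured TCP pose, the force, the opening and the grip force at its end, in the units of the state.
- manip.read_state(): the state, without advancing time (a new reading comes with each control period).
- optics.camera(name): name is "scene" or "top" or "wrist"; returns (picture, depth): 420x560x3 uint8, red, green, blue; 420x560 float32, mm along the optical axis (not along the pixel's ray), 0 where there is no reading.
- optics.calibration(name): a dict with "camera_matrix" (3x3 intrinsics, pixels), "R" (3x3) and "t" (3): a world point X has camera coordinates R X + t. Camera axes: x right, y down, z forward; pixel columns grow to the right and rows downward; lengths in mm; the calibration is good to about 2 mm. A picture is of the moment at which its call begins: read the wrist's pose just before it. calibration takes no time and is no camera call; for the wrist camera it gives the pose at the moment of the call.
- manip.sign_off(): hands the job in; it is judged then, once.
The state is a dict: "clock": time; "joints": joint angles; "qd": joint speeds; "effort": joint torques, N m; "eef_pos": TCP position; "eef_rot": TCP orientation; "wrist_force": force on the tool from outside, world axes, zero at the start; "moment": the same for the moment, N m; "finger_gap": finger opening in mm; "finger_force": force on a finger pad.
Only numpy, scipy, OpenCV 4.12 (cv2) and the standard library are available. Lean on these libraries where they do the work, as an engineer would, in place of code of your own. Each camera call takes 0.05 s, during which the arm holds its last target. There are 200 camera calls.

TASK

Lay out the staining row on the dark blue bench mat: stand the slide box exactly midway between the tube rack and the slide warmer, with its long sides running along the row, and centre the Petri dish on top of it. Stand the dropper bottle in the row midway between the tube rack and the slide box, and the specimen jar in the row midway between the slide box and the slide warmer. Everything stays upright; leave the beaker, the computer mouse and the wash bottle where they are.

Things in the scene. Friction and masses are not known exactly. Their poses are not given: they have to be found in the camera images.
- slidebox_mid (a point): Closed grey plastic microscope-slide box, a flat block 60 (its x) x 90 (its y, the long way) x 35 mm high, with a dark seam and a small white clasp on one long side and a paper patch on the lid. Loose, 0.1 kg or so, starts on the table at any yaw up to 0.4 rad. The point is its centre, 17.5 mm above its underside; z up. Pinch it across its 60 mm width (along its x). It ends at the mat's centre on the mat, its y along the mat's y (either way round).
- dish_mid (a point): Covered round Petri dish, clear rim with dull tan agar inside, 56 mm across and 16 mm high, flat underside and top. Loose, about 35 g, starts on the table. The point is its centre, 8 mm above its underside; z up. It ends on the flat lid of the slide box.
- dropper_mid (a point): Slim amber glass dropper bottle: round body 32 mm across and straight-sided from the underside to 50 mm up, then a narrower black collar and rubber teat, 75 mm high in all. Loose, about 70 g, starts upright on the table. The point is on its axis 37.5 mm above its underside; z up.
- jar_mid (a point): Translucent round specimen jar, 44 mm across, with a white screw lid 46 mm across from 42 mm up to the top at 56 mm. Loose, about 80 g, starts upright on the table. The point is on its axis 28 mm above its underside; z up.
- mat: Dark blue bench mat fixed on the table, 110 (its x) x 450 (its y, the direction of the row) x 3 mm thick. Origin at the centre of its underside on the table top, exactly midway between rack and warmer; z up. Its yaw is within 0.15 rad. The tube rack and the slide warmer are fixed on it, centred on its long axis, one 180 mm to each side of its centre; which stands at which end varies.
- rack: White tube rack fixed on the mat, 60 (x) x 90 (y, along the row) x 40 mm high, holding two rows of four short grey-capped tubes, 63 mm high in all. Origin at the centre of its underside (3 mm above the table); axes parallel to the mat's.
- warmer: Slide warmer fixed on the mat: grey box with a bare aluminium top on which two glass slides lie, 100 (x) x 90 (y, along the row) x 37 mm high, black knob at the side towards the robot. Origin at the centre of its underside (3 mm above the table); axes parallel to the mat's.
- beaker: Bystander: empty glass beaker, 68 mm across, 85 mm high, standing loose beyond the mat. Origin at the centre of its underside. Leave it alone.
- mouse: Bystander: black computer mouse, 100 x 58 x 32 mm, lying loose on the table to the left of the mat. Origin at the centre of its underside. Leave it alone.
- washbottle: Bystander: white plastic bottle with a red cap, 60 mm across, 170 mm high, standing loose to the right of the mat. Origin at the centre of its underside. Leave it alone.
Not all that is in view belongs to the job. What is shaped like the part that bears jar_mid but purple is not meant.

How it is judged:
By the outcome, as a careful person would: the job done as asked, in the order asked, and still so for the second after the job is handed in, with the robot touching nothing.
It also fails if it takes over 88 s, if anything falls off the work surface, if the arm or the gripper's body presses on something with over 40 N, if the wrist force passes 120 N, or if a joint passes its speed limit or range.

## Working session

There is one attempt and no reset: what is moved stays moved. The work goes in short steps, Python scripts to look and compute and a shell command to move; the robot and the scene stay as the last step left them, time stands still between calls to the robot, and variables do not carry over. Pictures are saved under pics/ and viewed, at most 14 in all, crops included, and the job is handed in when it is done.

```bash
ls; mkdir -p pics; python3 - <<'E'
from cell import manip, optics
import cv2, numpy as np
for n in ("top","scene"):
    p,d=optics.camera(n); cv2.imwrite(f"pics/{n}0.png",p[:,:,::-1]); np.savez(f"{n}0.npz",p=p,d=d,**optics.calibration(n))
    c=optics.calibration(n); print(n,c["camera_matrix"],c["R"],c["t"])
s=manip.read_state(); print(s)
E
```

```text
pics
top [[467.65728062   0.         275.62680827]
 [  0.         467.65728062 207.387908  ]
 [  0.           0.           1.        ]] [[ 0.01001339 -0.99989021  0.01092285]
 [-0.99658702 -0.01087422 -0.08182951]
 [ 0.0819393  -0.01006618 -0.99658649]] [ -30.01417168  603.5318994  1166.72645141]
scene [[505.94530659   0.         288.13573204]
 [  0.         505.94530659 210.09855518]
 [  0.           0.           1.        ]] [[ 0.71745698  0.69637515 -0.01780786]
 [ 0.45695938 -0.48978054 -0.74249791]
 [-0.52577904  0.52457285 -0.66961163]] [-404.0737736  -248.3260785  1565.92326325]
{'clock': 0.1, 'joints': array([ 1.20340582e+00,  3.00389059e-01,  1.52150273e+00,  1.91484044e-05,
        1.32065933e+00, -6.65816739e-02]), 'qd': array([ 0.00077663,  0.00045538, -0.00356012, -0.00198629, -0.00167753,
       -0.00233663]), 'effort': array([ 2.02644624e-03, -5.32651448e+01, -3.53279972e+01,  7.09747151e-02,
        2.34845770e-02, -6.81008555e-05]), 'eef_pos': array([162.87109716, 525.10353333, 204.96446514]), 'eef_rot': array([-3.14063754e+00, -8.22760756e-05,  2.84077903e+00]), 'wrist_force': array([0.09943939, 0.43015954, 0.29125618]), 'moment': array([-0.00288736, -0.01555578, -0.00025478]), 'finger_force': 0.0, 'finger_gap': 94.08047563625912}
```

View pics/top0.png

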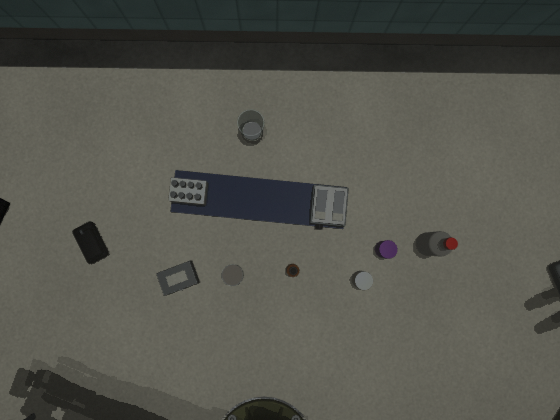

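View pics/scene0.png

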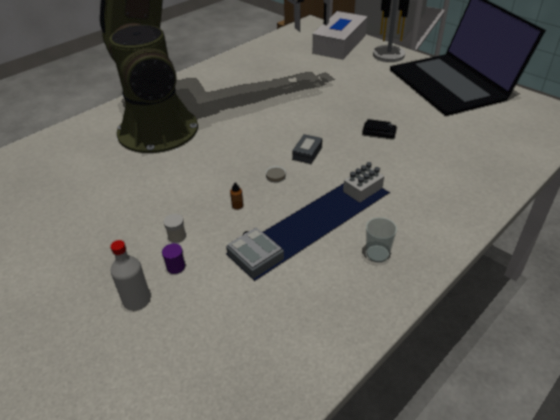

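The top picture shows the slide box at (178,278), dish (232,274), dropper (292,270), white jar (363,281), purple decoy (387,249), rack at (188,190) and warmer at (330,205). In the scene picture everything stands upright.

```bash
cat > h.py <<'E'
import numpy as np, cv2
from cell import manip, optics
def shot(n, save=None):
    s=manip.read_state(); c=optics.calibration(n); p,d=optics.camera(n)
    if save: cv2.imwrite(f"pics/{save}.png",p[:,:,::-1])
    return p,d,c,s
def unproj(uv,c,z):            # pixels -> world points on plane z
    uv=np.atleast_2d(uv).astype(float); K,R,t=c["camera_matrix"],c["R"],c["t"]
    r=np.c_[uv,np.ones(len(uv))]@np.linalg.inv(K).T@R; o=-R.T@t
    return o+r*((z-o[2])/r[:,2])[:,None]
def cloud(d,c):
    v,u=np.mgrid[:d.shape[0],:d.shape[1]]; K=c["camera_matrix"]
    P=np.stack([(u-K[0,2])/K[0,0]*d,(v-K[1,2])/K[1,1]*d,d],-1)
    return (P-c["t"])@c["R"]
def top_of(W,d,xy,r,zmin,zmax): # points of an object's top near xy
    m=(d>0)&(np.hypot(W[...,0]-xy[0],W[...,1]-xy[1])<r)&(W[...,2]>zmin)&(W[...,2]<zmax)
    return W[m],m
def matmask(p):
    q=p.astype(int); m=((q[...,2]>q[...,0]*1.5+8)&(q[...,2]>q[...,1]*1.35)).astype(np.uint8)
    n,l,st,ce=cv2.connectedComponentsWithStats(m); return l==1+np.argmax(st[1:,4])
E
python3 - <<'E'
from h import *
z=np.load("top0.npz"); p,d=z["p"],z["d"]; c={k:z[k] for k in("camera_matrix","R","t")}
W=cloud(d,c)
for n,uv,r,a,b in(("box",(178,278),65,25,45),("dish",(232,274),40,8,25),("drop",(292,270),30,20,90),("jar",(363,281),35,45,65),("purple",(387,249),35,45,65),("rack",(188,190),60,30,55),("warm",(330,205),75,32,50),("beaker",(251,128),60,20,100)):
    Q,m=top_of(W,d,W[uv[1],uv[0]][:2],r,a,b)
    rr=cv2.minAreaRect(Q[:,:2].astype(np.float32)); print(n,len(Q),"zmed",np.median(Q[:,2]).round(1),"mean",Q[:,:2].mean(0).round(1),rr)
print("table z",[W[v,u,2].round(1) for u,v in((120,320),(450,150),(300,320))])
m=matmask(p); v,u=np.nonzero(m); Q=unproj(np.c_[u,v],c,3); rr=cv2.minAreaRect(Q[:,:2].astype(np.float32)); print("mat",m.sum(),rr)
c=optics.calibration("wrist"); print(c, -c["R"].T@c["t"])
E
```

```text
box 897 zmed 36.1 mean [424.4 220.4] ((423.6144714355469, 221.20347595214844), (61.3843879699707, 90.93295288085938), 21.179155349731445)
dish 383 zmed 17.2 mean [432.4  85.6] ((432.6906433105469, 86.22877502441406), (53.120933532714844, 53.09696578979492), 1.1424416303634644)
drop 135 zmed 56.2 mean [447.6 -65.5] ((447.1444396972656, -65.50907135009766), (29.353723526000977, 29.7447509765625), 89.98357391357422)
jar 284 zmed 56.6 mean [ 424.1 -239.9] ((424.6458435058594, -240.45504760742188), (43.8984489440918, 43.421993255615234), 89.66413879394531)
purple 281 zmed 56.9 mean [ 501.  -299.8] ((501.1602478027344, -300.5852966308594), (44.47579574584961, 44.24893569946289), 1.7631309032440186)
rack 617 zmed 44.3 mean [640.4 196.8] ((642.3807373046875, 199.78533935546875), (90.93667602539062, 60.514686584472656), 84.61387634277344)
warm 1333 zmed 40.3 mean [ 609.9 -157.7] ((610.8258666992188, -158.35763549804688), (90.08521270751953, 99.54976654052734), 85.26222229003906)
beaker 420 zmed 65.1 mean [814.2  42.5] ((807.572998046875, 41.84751892089844), (66.16780090332031, 63.8074951171875), 0.5325164794921875)
table z [np.float64(-4.0), np.float64(2.4), np.float64(-1.2)]Traceback (most recent call last):
  File "<stdin>", line 8, in <module>
  File "h.py", line 20, in matmask
    n,l,st,ce=cv2.connectedComponentsWithStats(m); return l==1+np.argmax(st[1:,4])
                                                               ~~~~~~~~~^^^^^^^^^^
    return _wrapfunc(a, 'argmax', axis=axis, out=out, **kwds)
    return bound(*args, **kwds)
ValueError: attempt to get argmax of an empty sequence
```

```bash
cat >> h.py <<'E'
from scipy.spatial.transform import Rotation as Ro
def rows(x,y,z,yaw,s=None):    # shift/turn in the tool's axes from the present pose
    s=s or manip.read_state(); R0=Ro.from_euler("xyz",s["eef_rot"]); R1=Ro.from_euler("xyz",[np.pi,0,yaw])
    print("shift",R0.inv().apply(np.array([x,y,z])-s["eef_pos"]).round(1),"turn",(R0.inv()*R1).as_rotvec().round(3),"clock",round(s["clock"],2))
E
python3 - <<'E'
from h import *
z=np.load("top0.npz"); p=z["p"]; print("matpix",p[200,260],p[190,240],p[300,300])
c=optics.calibration("wrist"); print(c["camera_matrix"][0,0],"cam in tool frame")
s=manip.read_state();R0=Ro.from_euler("xyz",s["eef_rot"]);print(R0.inv().apply(-c["R"].T@c["t"]-s["eef_pos"]).round(1),"axes in tool\n",(c["R"]@R0.as_matrix()).round(2))
rows(424,221,200,1.94)
E
```

```text
matpix [37 42 53] [37 42 54] [100 100  89]
295.9255986305557 cam in tool frame
[  74.     0.  -178.8] axes in tool
 [[ 0.    1.   -0.  ]
 [-0.97 -0.   -0.26]
 [-0.26  0.    0.97]]
shift [-339.5 -213.1    5.1] turn [-0.001  0.     0.901] clock 0.1
```

```bash
python3 -m crank '[[100,-340,-213,5,0,0,0.9],[100,-340,-213,5,0,0,0.9],[100,-340,-213,5,0,0,0.9],[100,-340,-213,5,0,0,0.9],[100,-340,-213,5,0,0,0.9],[100,-340,-213,5,0,0,0.9],[100,-340,-213,5,0,0,0.9],[100,-340,-213,5,0,0,0.9],[100,-340,-213,5,0,0,0.9],[100,-340,-213,5,0,0,0.9]]' 20
cat > m.py <<'E'
from h import *
import sys
def measure(p,d,c,items):
    W=cloud(d,c)
    out={}
    for n,xy,r,a,b in items:
        Q,m=top_of(W,d,xy,r,a,b)
        if len(Q)<30: print(n,"none"); continue
        (cx,cy),wh,an=cv2.minAreaRect(Q[:,:2].astype(np.float32)); print(n,len(Q),"z",np.median(Q[:,2]).round(1),"c",round(cx,1),round(cy,1),np.round(wh,1),"deg",round(an,1))
        out[n]=(cx,cy)
    return out
IT=dict(box=("box",(424,221),65,27,45),dish=("dish",(432,86),42,9,25),drop=("drop",(447,-65.5),30,35,60),jar=("jar",(424.5,-240.3),35,47,65),
 rack=("rack",(642,200),62,32,50),warm=("warm",(611,-158),75,34,50))
E
python3 - <<'E'
from m import *
p,d,c,s=shot("wrist","w1"); measure(p,d,c,IT.values()); print(s["eef_pos"],s["eef_rot"],s["clock"]); rows(424,221,200,1.94)
E
```

```text
clock: 1.1
eef_pos: [424.8, 220.4, 200.1]
eef_rot: [-3.141, -0.0, 1.938]
wrist_force: [-0.6, 0.2, 0.2]
finger_gap: 93.9
finger_force: 0.0
box 3697 z 34.4 c 424.2 222.1 [60.7 88.9] deg 21.2
dish 1233 z 15.1 c 432.4 86.3 [54.7 54.9] deg 48.4
drop 237 z 44.2 c 445.4 -58.2 [31.7 16.5] deg 11.8
jar none
rack 1750 z 42.4 c 642.7 206.2 [77.8 60.6] deg 84.2
warm none
[424.83445586 220.38601386 200.12069179] [-3.14084579e+00 -9.13310026e-05  1.93843301e+00] 1.1
shift [-0.1 -0.3  0.2] turn [-0.001 -0.     0.   ] clock 1.15
```

View pics/w1.png

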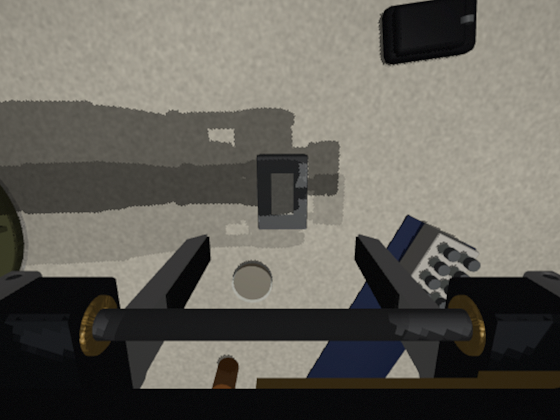

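The wrist view shows the box clear at (282,192), the dish at (252,280), and the rack at right. Box position agrees with the top camera to about 1 mm.

```bash
python3 - <<'E'
from m import *
rows(424,221.8,6,1.94)
E
python3 -m crank '[[100,1,0.4,50,0,0,0],[100,1,0.4,100,0,0,0],[100,1,0.4,150,0,0,0],[100,1,0.4,180,0,0,0],[100,1,0.4,194,0,0,0],[100,1,0.4,194,0,0,0],[0,1,0.4,194,0,0,0],[0,1,0.4,194,0,0,0],[0,1,0.4,194,0,0,0],[0,1,0.4,194,0,0,0]]' 20
```

```text
shift [6.000e-01 1.000e-01 1.942e+02] turn [-0.001 -0.     0.   ] clock 1.15
clock: 2.15
eef_pos: [424.9, 222.4, 7.2]
eef_rot: [3.14, -0.0, 1.941]
wrist_force: [0.2, -0.1, 0.5]
finger_gap: 65.4
finger_force: 0.0
```

```bash
python3 -m crank '[[0,0,0,0,0,0,0],[0,0,0,0,0,0,0],[0,0,0,0,0,0,0],[0,0,0,-10,0,0,0],[0,0,0,-40,0,0,0],[0,0,0,-80,0,0,0],[0,0,0,-120,0,0,0],[0,0,0,-120,0,0,0],[0,0,0,-120,0,0,0]]'
python3 - <<'E'
from m import *
rows(560,20,126,1.483)
p,d,c,s=shot("wrist")
W=cloud(d,c); Q,m=top_of(W,d,s["eef_pos"][:2],70,100,170); print(len(Q),np.percentile(Q[:,2],[5,50,95]) if len(Q) else 0)
E
```

```text
clock: 3.05
eef_pos: [424.6, 222.2, 126.9]
eef_rot: [3.14, -0.0, 1.941]
wrist_force: [-0.3, 0.0, -2.2]
finger_gap: 59.7
finger_force: 20.0
shift [-237.4   53.1    1. ] turn [ 0.001 -0.     0.458] clock 3.05
15125 [141.77606586 154.44798658 157.83646307]
```

```bash
python3 -m crank '[[0,-60,20,-75,0,0,0.1],[0,-230,120,-75,0,0,0.458],[0,-230,120,-75,0,0,0.458],[0,-230,120,-75,0,0,0.458],[0,-230,120,-75,0,0,0.458],[0,-230,120,-75,0,0,0.458],[0,-230,120,-75,0,0,0.458],[0,-230,120,-75,0,0,0.458]]'
sed -i 's/    q=p.astype.*/    q=p.astype(int); m=((q[...,2]>q[...,0]*1.25)\&(q[...,2]>q[...,1]*1.12)).astype(np.uint8)/' h.py
python3 - <<'E'
from m import *
for n in("wrist","scene"):
    p,d,c,s=shot(n,n+"2"); print(n); o=measure(p,d,c,[IT["rack"],IT["warm"]])
    m=matmask(p); v,u=np.nonzero(m); Q=unproj(np.c_[u,v],c,3)[:,:2]; print("mat",len(Q),cv2.minAreaRect(Q.astype(np.float32)))
z=np.load("top0.npz"); c={k:z[k] for k in("camera_matrix","R","t")}
m=matmask(z["p"]); v,u=np.nonzero(m); Q=unproj(np.c_[u,v],c,3)[:,:2]; print("top mat",len(Q),cv2.minAreaRect(Q.astype(np.float32)))
print(s["eef_pos"],s["eef_rot"])
E
```

```text
clock: 3.9
eef_pos: [619.1, 50.9, 199.1]
eef_rot: [-3.138, 0.0, 1.482]
wrist_force: [0.0, -0.1, -2.4]
finger_gap: 59.9
finger_force: 20.0
wrist
rack 3674 z 42.4 c 643.5 199.3 [90.3 60. ] deg 85.0
warm 2137 z 38.7 c 610.5 -172.9 [53.9 92.7] deg 85.3
mat 9630 ((638.432861328125, 149.2943572998047), (187.5699462890625, 108.63660430908203), 84.86395263671875)
scene
rack 402 z 42.5 c 646.0 198.7 [94.2 61.8] deg 83.4
warm 1160 z 39.1 c 613.5 -161.1 [88.1 99.1] deg 85.2
mat 5133 ((455.7352294921875, 1287.292236328125), (317.9256286621094, 855.5234375), 20.74089813232422)
top mat 4753 ((631.1170654296875, 63.9024658203125), (361.2403259277344, 108.27549743652344), 84.8332290649414)
[618.83868461  51.47829996 199.67388694] [-3.13862236e+00  1.91468371e-04  1.48281779e+00]
```

View pics/wrist2.png

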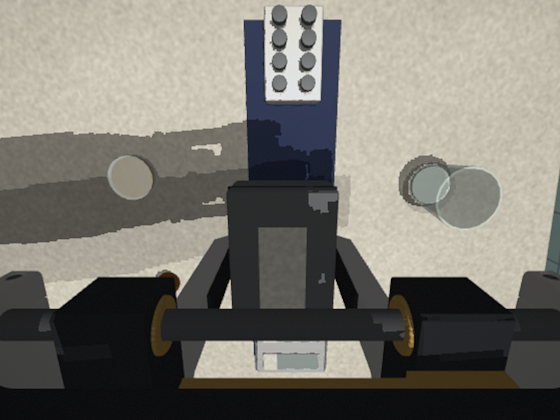

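The wrist view shows the box held squarely across its width, over the mat with the rack at (295,55). The mat centre comes out at (627.1, 20.4) with yaw -0.090.

```bash
python3 - <<'E'
from m import *
rows(627.1,20.7,10.3,1.481)
E
```

```text
shift [-30.2  11.4 189.9] turn [-0.002  0.     0.002] clock 4.0
```

```bash
python3 -m crank '[[0,-30,11.3,30,-0.002,0,0],[0,-30,11.3,80,-0.002,0,0],[0,-30,11.3,130,-0.002,0,0],[0,-30,11.3,165,-0.002,0,0],[0,-30,11.3,180,-0.002,0,0],[0,-30,11.3,180,-0.002,0,0],[0,-30,11.3,180,-0.002,0,0]]'
python3 - <<'E'
from m import *
rows(627.1,20.7,10.3,1.481)
E
```

```text
clock: 4.7
eef_pos: [629.1, 20.7, 23.3]
eef_rot: [3.137, -0.0, 1.483]
wrist_force: [-0.5, -0.0, -0.4]
finger_gap: 59.9
finger_force: 20.0
shift [-0.2 -2.  13. ] turn [ 0.004 -0.     0.002] clock 4.7
```

```bash
python3 -m crank '[[0,0,0,0,0.003,0,0],[0,0,0,0,0.003,0,0],[0,0,0,4,0.003,0,0],[0,0,0,4,0.003,0,0]]'
python3 - <<'E'
from m import *
rows(627.1,20.7,10.3,1.481)
E
```

```text
clock: 5.1
eef_pos: [628.1, 20.3, 17.3]
eef_rot: [-3.14, -0.0, 1.483]
wrist_force: [0.3, 0.6, -1.4]
finger_gap: 59.8
finger_force: 20.0
shift [ 0.4 -1.1  7. ] turn [-0.001 -0.     0.002] clock 5.1
```

```bash
python3 -m crank '[[0,0.4,-1,3,0,0,0.002],[0,0.4,-1,6,0,0,0.002],[0,0.4,-1,6,0,0,0.002],[0,0.4,-1,6,0,0,0.002]]'
python3 - <<'E'
from m import *
rows(627.1,20.7,10.3,1.481); print(manip.read_state()["wrist_force"])
E
```

```text
clock: 5.5
eef_pos: [627.3, 20.7, 11.3]
eef_rot: [-3.14, -0.0, 1.481]
wrist_force: [0.5, -1.1, -1.8]
finger_gap: 60.0
finger_force: 20.0
shift [-0.1 -0.2  1. ] turn [-0.001 -0.    -0.   ] clock 5.5
[ 0.48072573 -1.09322117 -1.78011199]
```

```bash
python3 -m crank '[[0,0,0,0.8,0,0,0],[0,0,0,0.8,0,0,0],[90,0,0,0.8,0,0,0],[90,0,0,0.8,0,0,0],[90,0,0,0.8,0,0,0],[90,0,0,0.8,0,0,0],[90,0,0,-60,0,0,0],[90,0,0,-110,0,0,0],[90,0,0,-160,0,0,0],[90,0,0,-190,0,0,0]]'
python3 - <<'E'
from m import *
p,d,c,s=shot("top","top3"); measure(p,d,c,[("box",(627,20.5),60,30,50),IT["dish"]])
p,d,c,s=shot("wrist"); measure(p,d,c,[("box",(627,20.5),60,30,50),IT["rack"],IT["dish"]]); 
rows(450,86.3,200,1.481); rows(432.5,86.3,200,1.481)
E
```

```text
clock: 6.5
eef_pos: [627.6, 20.8, 204.8]
eef_rot: [3.14, -0.0, 1.481]
wrist_force: [0.7, 0.1, -0.3]
finger_gap: 84.6
finger_force: 0.0
box 118 z 38.7 c 623.0 -11.4 [18.8 58.6] deg 87.6
dish none
box 3549 z 37.3 c 627.1 20.0 [90.5 61.3] deg 84.8
rack 2804 z 42.5 c 642.6 189.3 [70.3 60.1] deg 85.0
dish 1667 z 15.2 c 433.4 85.4 [55.  55.1] deg 31.1
shift [  49.2 -184.7    6.5] turn [ 0.009 -0.001 -0.   ] clock 6.6
shift [  47.6 -202.1    6.4] turn [ 0.009 -0.001 -0.   ] clock 6.6
```

```bash
python3 -m crank '[[90,47.5,-202,70,0,0,0],[90,47.5,-202,70,0,0,0],[90,47.5,-202,70,0,0,0],[90,47.5,-202,70,0,0,0],[90,47.5,-202,70,0,0,0],[90,47.5,-202,110,0,0,0],[90,47.5,-202,150,0,0,0],[90,47.5,-202,180,0,0,0],[90,47.5,-202,180,0,0,0],[90,47.5,-202,180,0,0,0]]' 12
python3 - <<'E'
from m import *
rows(432.9,86.1,2.5,1.481)
E
```

```text
clock: 7.6
eef_pos: [430.4, 86.2, 22.1]
eef_rot: [-3.14, 0.0, 1.481]
wrist_force: [1.1, -0.1, 0.6]
finger_gap: 84.9
finger_force: 0.0
shift [ 0.1  2.5 19.6] turn [-0.002  0.    -0.   ] clock 7.6
```

```bash
python3 -m crank '[[90,0.1,2,10,0,0,0],[90,0.1,2,18.5,0,0,0],[90,0.1,2,18.5,0,0,0],[90,0.1,2,18.5,0,0,0],[0,0.1,2,18.5,0,0,0],[0,0.1,2,18.5,0,0,0],[0,0.1,2,18.5,0,0,0],[0,0.1,2,18.5,0,0,0],[0,0.1,2,18.5,0,0,0],[0,0.1,2,18.5,0,0,0]]' 12
python3 - <<'E'
from m import *
rows(432.9,86.1,2.5,1.481)
E
```

```text
clock: 8.6
eef_pos: [432.4, 86.2, 3.2]
eef_rot: [-3.141, -0.0, 1.481]
wrist_force: [-1.1, -0.2, 1.5]
finger_gap: 56.0
finger_force: 12.0
shift [-0.   0.5  0.7] turn [-0.001 -0.    -0.   ] clock 8.6
```

```bash
python3 -m crank '[[0,0,0,-20,0,0,0],[0,0,0,-60,0,0,0],[0,0,0,-100,0,0,0],[0,0,0,-100,0,0,0]]'
python3 - <<'E'
from m import *
rows(627.1,20.1,85,1.481)
E
```

```text
clock: 9.0
eef_pos: [434.7, 86.4, 107.5]
eef_rot: [3.135, -0.002, 1.481]
wrist_force: [0.7, -0.1, 0.2]
finger_gap: 55.8
finger_force: 12.0
shift [-48.8 197.4  23.7] turn [ 0.006 -0.002 -0.   ] clock 9.0
```

```bash
python3 -m crank '[[0,-12,50,18,0,0,0],[0,-24,100,18,0,0,0],[0,-36,150,18,0,0,0],[0,-48.7,199,18,0,0,0],[0,-48.7,199,18,0,0,0],[0,-48.7,199,18,0,0,0],[0,-48.7,199,18,0,0,0],[0,-48.7,199,18,0,0,0],[0,-48.7,199,18,0,0,0]]'
python3 - <<'E'
from m import *
rows(627.1,20.1,41.5,1.481)
E
```

```text
clock: 9.9
eef_pos: [625.7, 20.3, 85.4]
eef_rot: [-3.141, -0.0, 1.481]
wrist_force: [-0.9, -0.5, -0.0]
finger_gap: 55.5
finger_force: 12.0
shift [-0.1  1.4 43.9] turn [-0.001 -0.     0.   ] clock 9.9
```

```bash
python3 -m crank '[[0,-0.1,1.4,20,0,0,0],[0,-0.1,1.4,35,0,0,0],[0,-0.1,1.4,41,0,0,0],[0,-0.1,1.4,41,0,0,0],[0,-0.1,1.4,41,0,0,0],[0,-0.1,1.4,41,0,0,0]]'
python3 - <<'E'
from m import *
rows(627.1,20.1,41.5,1.481); print(manip.read_state()["wrist_force"])
E
```

```text
clock: 10.5
eef_pos: [628.0, 19.5, 44.7]
eef_rot: [3.141, -0.0, 1.481]
wrist_force: [-0.7, 0.9, -0.5]
finger_gap: 55.7
finger_force: 12.0
shift [ 0.5 -0.9  3.2] turn [ 0. -0. -0.] clock 10.5
[-0.66051373  0.89619668 -0.54986044]
```

```bash
python3 -m crank '[[0,0.4,-0.8,1.5,0,0,0],[0,0.4,-0.8,3,0,0,0],[0,0.4,-0.8,3,0,0,0],[0,0.4,-0.8,3,0,0,0],[0,0.4,-0.8,3,0,0,0]]'
python3 - <<'E'
from m import *
rows(627.1,20.1,41.5,1.481); print(manip.read_state()["wrist_force"])
E
```

```text
clock: 11.0
eef_pos: [626.9, 20.0, 41.2]
eef_rot: [-3.141, -0.0, 1.481]
wrist_force: [-0.4, 0.1, 2.9]
finger_gap: 55.6
finger_force: 12.0
shift [ 0.1  0.2 -0.3] turn [-0.001 -0.    -0.   ] clock 11.0
[-0.3852911   0.05455592  2.89662606]
```

Contact (about 3 N). Release.

```bash
python3 -m crank '[[80,0,0,-0.3,0,0,0],[80,0,0,-0.3,0,0,0],[80,0,0,-0.3,0,0,0],[80,0,0,-0.3,0,0,0],[80,0,0,-50,0,0,0],[80,0,0,-100,0,0,0],[80,0,0,-150,0,0,0],[80,0,0,-160,0,0,0],[80,0,0,-160,0,0,0]]'
python3 - <<'E'
from m import *
p,d,c,s=shot("wrist","w4"); measure(p,d,c,[("box",(627,20.5),60,30,45),("dish",(627,20.5),45,47,65),IT["drop"],IT["rack"]])
rows(447.3,-65.5,100,1.481)
E
```

```text
clock: 11.9
eef_pos: [627.6, 20.0, 202.8]
eef_rot: [3.139, -0.0, 1.481]
wrist_force: [0.1, -0.0, -1.0]
finger_gap: 75.4
finger_force: 0.0
box 1863 z 37.3 c 627.3 20.7 [89.  61.3] deg 84.9
dish 1838 z 53.4 c 627.3 19.4 [55.5 53.8] deg 85.9
drop 417 z 49.9 c 450.6 -63.4 [23.2 31.7] deg 50.9
rack 2812 z 42.5 c 642.4 186.9 [65.7 60. ] deg 84.9
shift [-101.3 -171.1  100.6] turn [-0.001 -0.    -0.   ] clock 11.95
```

View pics/w4.png

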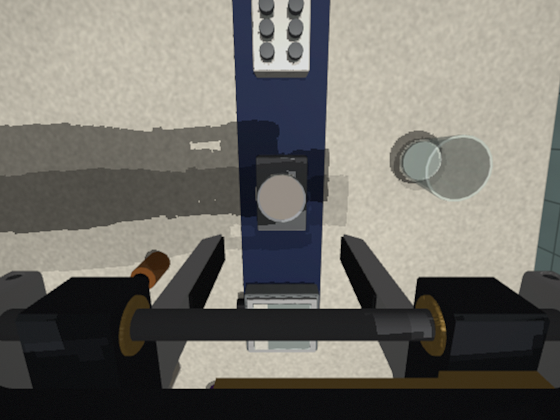

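The wrist view shows the dish centred on the box at (281,198), in line with rack and warmer. Next is the dropper at (150,270).

```bash
python3 -m crank '[[100,-100,-172,0,0,0,0],[100,-100,-172,0,0,0,0],[100,-100,-172,0,0,0,0],[100,-100,-172,0,0,0,0],[100,-100,-172,0,0,0,0],[100,-100,-172,0,0,0,0],[100,-100,-172,0,0,0,0],[100,-100,-172,0,0,0,0]]'
python3 - <<'E'
from m import *
p,d,c,s=shot("wrist","w5"); W=cloud(d,c)
for a,b in((10,48),(50,58),(58,72),(70,80)):
    measure(p,d,c,[(f"drop{a}",(447,-65.5),32,a,b)])
measure(p,d,c,[("box",(627,20.5),60,30,45)])
rows(447.3,-65.5,10,1.481)
E
```

```text
clock: 12.75
eef_pos: [447.3, -63.7, 200.3]
eef_rot: [-3.139, -0.0, 1.482]
wrist_force: [1.0, 0.3, 1.0]
finger_gap: 94.0
finger_force: 0.0
drop10 131 z 31.4 c 447.8 -57.2 [12.5 31.1] deg 87.4
drop50 244 z 51.9 c 447.7 -67.0 [29.4 29.7] deg 16.5
drop58 208 z 62.5 c 447.6 -66.6 [20.  19.8] deg 26.7
drop70 86 z 73.5 c 447.3 -66.5 [11.2  9.7] deg 84.7
box 2573 z 37.4 c 626.3 20.5 [89.2 61.2] deg 84.7
shift [ -1.8   0.6 190.5] turn [-0.002 -0.     0.001] clock 12.8
```

```bash
python3 -m crank '[[100,-2.6,0.6,50,0,0,0],[100,-2.6,0.6,100,0,0,0],[100,-2.6,0.6,145,0,0,0],[100,-2.6,0.6,175,0,0,0],[100,-2.6,0.6,189,0,0,0],[100,-2.6,0.6,189,0,0,0],[100,-2.6,0.6,189,0,0,0],[100,-2.6,0.6,189,0,0,0],[50,-2.6,0.6,189,0,0,0],[50,-2.6,0.6,189,0,0,0]]' 10
python3 - <<'E'
from m import *
rows(447.5,-66.3,11,1.481)
E
```

```text
clock: 13.8
eef_pos: [447.3, -66.8, 12.8]
eef_rot: [3.141, 0.0, 1.481]
wrist_force: [-0.4, -0.4, -0.2]
finger_gap: 81.3
finger_force: 0.0
shift [0.5 0.1 1.8] turn [ 0.  0. -0.] clock 13.8
```

```bash
python3 -m crank '[[20,0.4,0.1,1,0,0,0],[0,0.4,0.1,1,0,0,0],[0,0.4,0.1,1,0,0,0],[0,0.4,0.1,1,0,0,0],[0,0.4,0.1,1,0,0,0],[0,0.4,0.1,1,0,0,0],[0,0.4,0.1,1,0,0,0],[0,0.4,0.1,1,0,0,0],[0,0.4,0.1,1,0,0,0]]' 10
python3 - <<'E'
from m import *
rows(447.5,-66.3,120,1.481)
E
```

```text
clock: 14.7
eef_pos: [447.0, -66.4, 11.1]
eef_rot: [-3.141, 0.0, 1.481]
wrist_force: [-0.4, -0.1, -0.3]
finger_gap: 31.8
finger_force: 10.0
shift [ 1.000e-01  3.000e-01 -1.089e+02] turn [-0.001  0.    -0.   ] clock 14.7
```

```bash
python3 -m crank '[[0,0,0,-30,0,0,0],[0,0,0,-75,0,0,0],[0,0,0,-115,0,0,0],[0,0,0,-115,0,0,0],[0,0,0,-115,0,0,0]]'
python3 - <<'E'
from m import *
rows(635.2,110.2,126,1.481)
E
```

```text
clock: 15.2
eef_pos: [447.2, -66.4, 126.3]
eef_rot: [3.141, 0.0, 1.481]
wrist_force: [-0.6, 0.4, -1.0]
finger_gap: 31.9
finger_force: 10.0
shift [192.8 171.3   0.3] turn [ 0.  0. -0.] clock 15.2
```

```bash
python3 -m crank '[[0,30,27,0,0,0,0],[0,62,55,0,0,0,0],[0,94,83,0,0,0,0],[0,126,111,0,0,0,0],[0,160,142,0,0,0,0],[0,193,171.3,0,0,0,0],[0,193,171.3,0,0,0,0],[0,193,171.3,0,0,0,0],[0,193,171.3,0,0,0,0],[0,193,171.3,0,0,0,0]]'
python3 - <<'E'
from m import *
p,d,c,s=shot("wrist")
measure(p,d,c,[("drop",s["eef_pos"][:2],30,165,175),("dropteat",s["eef_pos"][:2],30,185,195),("rack",(643.3,199.5),62,32,50)])
rows(635.2,110.2,25,1.481)
E
```

```text
clock: 16.2
eef_pos: [634.6, 109.6, 125.8]
eef_rot: [-3.14, 0.0, 1.48]
wrist_force: [-0.1, -0.2, 0.5]
finger_gap: 32.1
finger_force: 10.0
drop 1673 z 167.8 c 635.3 111.4 [25.1 56.1] deg 86.7
dropteat 1077 z 188.9 c 635.2 113.4 [13.5 52.9] deg 84.6
rack 5301 z 42.4 c 643.4 199.4 [88.9 60.1] deg 85.0
shift [  0.6   0.5 101.1] turn [-0.001  0.    -0.001] clock 16.25
```

```bash
python3 -m crank '[[0,0.5,0.5,30,0,0,0],[0,0.5,0.5,65,0,0,0],[0,0.5,0.5,90,0,0,0],[0,0.5,0.5,103,0,0,0],[0,0.5,0.5,106,0,0,0],[0,0.5,0.5,106,0,0,0],[0,0.5,0.5,106,0,0,0],[0,0.5,0.5,106,0,0,0]]'
python3 - <<'E'
from m import *
rows(635.3,110,14.1,1.481)
E
```

```text
clock: 17.05
eef_pos: [636.2, 110.9, 21.3]
eef_rot: [3.141, -0.0, 1.481]
wrist_force: [-0.3, 0.3, -0.8]
finger_gap: 31.6
finger_force: 10.0
shift [-1.  -0.8  7.2] turn [ 0.001 -0.    -0.   ] clock 17.05
```

```bash
python3 -m crank '[[0,-0.8,-0.8,3,0,0,0],[0,-0.8,-0.8,5.5,0,0,0],[0,-0.8,-0.8,6.2,0,0,0],[0,-0.8,-0.8,6.2,0,0,0],[0,-0.8,-0.8,6.2,0,0,0]]'
python3 - <<'E'
from m import *
rows(635.3,110,14.1,1.481); print(manip.read_state()["wrist_force"])
E
```

```text
clock: 17.55
eef_pos: [634.7, 110.2, 14.1]
eef_rot: [-3.141, 0.0, 1.481]
wrist_force: [-2.9, -0.9, 4.9]
finger_gap: 31.7
finger_force: 10.0
shift [-0.1  0.6  0. ] turn [-0.001  0.    -0.   ] clock 17.55
[-2.91610233 -0.86401484  4.94427215]
```

```bash
python3 -m crank '[[0,0,0.3,-0.4,0,0,0],[80,0,0.3,-0.4,0,0,0],[80,0,0.3,-0.4,0,0,0],[80,0,0.3,-0.4,0,0,0],[80,0,0.3,-0.4,0,0,0],[80,0,0.3,-0.4,0,0,0],[80,0,0.3,-50,0,0,0],[80,0,0.3,-100,0,0,0],[80,0,0.3,-150,0,0,0],[80,0,0.3,-185,0,0,0]]'
python3 - <<'E'
from m import *
p,d,c,s=shot("wrist")
for a,b in((53,60),(60,70),(72,82)): measure(p,d,c,[(f"drop{a}",(635,110),32,a,b)])
rows(424.3,-240.2,200,1.481)
E
```

```text
clock: 18.55
eef_pos: [635.6, 110.2, 202.8]
eef_rot: [3.139, -0.001, 1.481]
wrist_force: [0.4, -1.4, 0.7]
finger_gap: 75.1
finger_force: 0.0
drop53 250 z 54.7 c 635.7 109.9 [29.2 29.9] deg 73.3
drop60 169 z 65.3 c 635.6 109.7 [20.  19.9] deg 67.7
drop72 101 z 76.2 c 635.5 109.6 [12. 11.] deg 39.5
shift [-368.3 -180.4    5.7] turn [ 0.009 -0.002 -0.   ] clock 18.6
```

```bash
python3 -m crank '[[100,-368.5,-180,0,0,0,0],[100,-368.5,-180,0,0,0,0],[100,-368.5,-180,0,0,0,0],[100,-368.5,-180,0,0,0,0],[100,-368.5,-180,0,0,0,0],[100,-368.5,-180,0,0,0,0],[100,-368.5,-180,0,0,0,0],[100,-368.5,-180,0,0,0,0],[100,-368.5,-180,0,0,0,0],[100,-368.5,-180,0,0,0,0]]'
python3 - <<'E'
from m import *
p,d,c,s=shot("wrist","w6")
measure(p,d,c,[IT["jar"],("purple",(501,-300),35,47,65)])
rows(424.4,-240.3,5,1.481)
E
```

```text
clock: 19.6
eef_pos: [422.1, -241.7, 198.8]
eef_rot: [-3.141, -0.0, 1.478]
wrist_force: [-0.1, -0.3, -0.2]
finger_gap: 93.8
finger_force: 0.0
jar 1286 z 55.3 c 424.8 -241.2 [44.6 45.1] deg 4.1
purple 789 z 55.2 c 498.4 -298.2 [45.5 35.9] deg 47.1
shift [  0.4   1.7 193.8] turn [-0.001 -0.    -0.001] clock 19.65
```

View pics/w6.png

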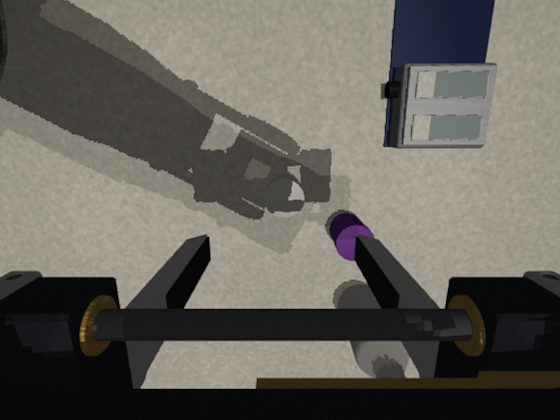

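The wrist view shows the white jar at (285,197), with the purple decoy at (350,235) clear of the right finger's path by about 30 mm.

```bash
python3 -m crank '[[90,-0.2,2,50,0,0,0],[90,-0.2,2,100,0,0,0],[90,-0.2,2,145,0,0,0],[90,-0.2,2,175,0,0,0],[90,-0.2,2,192,0,0,0],[90,-0.2,2,192,0,0,0],[90,-0.2,2,192,0,0,0],[90,-0.2,2,192,0,0,0],[60,-0.2,2,192,0,0,0],[60,-0.2,2,192,0,0,0]]' 10
python3 - <<'E'
from m import *
rows(424.6,-240.8,5.5,1.481)
E
```

```text
clock: 20.65
eef_pos: [424.9, -241.2, 7.7]
eef_rot: [3.141, 0.001, 1.481]
wrist_force: [1.3, -0.4, -0.1]
finger_gap: 71.7
finger_force: 0.0
shift [ 0.4 -0.4  2.2] turn [ 0.     0.001 -0.   ] clock 20.65
```

```bash
python3 -m crank '[[20,0.3,-0.4,1,0,0,0],[0,0.3,-0.4,1,0,0,0],[0,0.3,-0.4,1,0,0,0],[0,0.3,-0.4,1,0,0,0],[0,0.3,-0.4,1,0,0,0],[0,0.3,-0.4,1,0,0,0],[0,0.3,-0.4,1,0,0,0]]' 10
python3 - <<'E'
from m import *
rows(424.6,-240.8,126,1.481)
E
```

```text
clock: 21.35
eef_pos: [424.1, -240.7, 5.9]
eef_rot: [-3.141, -0.0, 1.481]
wrist_force: [-0.4, 0.5, 1.8]
finger_gap: 45.7
finger_force: 10.0
shift [  -0.     0.3 -120.1] turn [-0.001 -0.    -0.   ] clock 21.35
```

```bash
python3 -m crank '[[0,0,0,-30,0,0,0],[0,0,0,-75,0,0,0],[0,0,0,-115,0,0,0],[0,0,0,-120,0,0,0],[0,0,0,-120,0,0,0],[0,0,0,-120,0,0,0]]'
python3 - <<'E'
from m import *
rows(619,-69.2,126,1.481)
E
```

```text
clock: 21.95
eef_pos: [423.7, -240.4, 124.5]
eef_rot: [-3.139, -0.001, 1.481]
wrist_force: [-0.1, -0.9, -1.2]
finger_gap: 45.9
finger_force: 10.0
shift [188.  179.1  -1.8] turn [-0.003 -0.001 -0.   ] clock 21.95
```

```bash
python3 -m crank '[[0,30,28,0,0,0,0],[0,62,58,0,0,0,0],[0,94,88,0,0,0,0],[0,126,118,0,0,0,0],[0,158,149,0,0,0,0],[0,188,179,0,0,0,0],[0,188,179,0,0,0,0],[0,188,179,0,0,0,0],[0,188,179,0,0,0,0],[0,188,179,0,0,0,0]]'
python3 - <<'E'
from m import *
p,d,c,s=shot("wrist","w7")
measure(p,d,c,[("jar",s["eef_pos"][:2],26,170,182)])
rows(619,-69.2,25,1.481)
E
```

```text
clock: 22.95
eef_pos: [618.8, -70.5, 125.4]
eef_rot: [-3.14, 0.0, 1.48]
wrist_force: [0.1, -0.4, -0.1]
finger_gap: 45.1
finger_force: 10.0
jar 5392 z 174.8 c 619.5 -65.2 [33.9 48.9] deg 84.9
shift [1.200e+00 1.000e-01 1.007e+02] turn [-0.001  0.    -0.001] clock 23.0
```

View pics/w7.png

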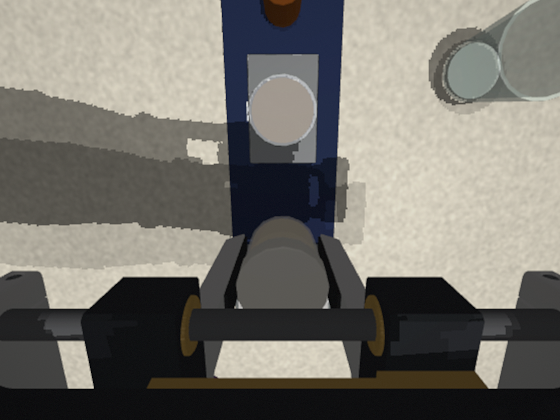

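The jar is held upright above the row; the dish, box and dropper line up ahead of it.

```bash
python3 -m crank '[[0,1,0.1,30,0,0,0],[0,1,0.1,65,0,0,0],[0,1,0.1,90,0,0,0],[0,1,0.1,105,0,0,0],[0,1,0.1,110,0,0,0],[0,1,0.1,110,0,0,0],[0,1,0.1,110,0,0,0],[0,1,0.1,110,0,0,0]]'
python3 - <<'E'
from m import *
rows(619,-69.2,8.9,1.481)
E
```

```text
clock: 23.8
eef_pos: [620.2, -68.7, 17.1]
eef_rot: [3.141, 0.0, 1.481]
wrist_force: [-0.1, 1.0, -0.7]
finger_gap: 45.4
finger_force: 10.0
shift [-0.6 -1.2  8.2] turn [ 0.001  0.    -0.   ] clock 23.8
```

```bash
python3 -m crank '[[0,-0.4,-0.7,3,0,0,0],[0,-0.4,-0.7,6,0,0,0],[0,-0.4,-0.7,7,0,0,0],[0,-0.4,-0.7,7,0,0,0],[0,-0.4,-0.7,7,0,0,0]]'
python3 - <<'E'
from m import *
rows(619,-69.2,8.9,1.481); print(manip.read_state()["wrist_force"])
E
```

```text
clock: 24.3
eef_pos: [618.8, -68.9, 8.9]
eef_rot: [-3.141, 0.0, 1.481]
wrist_force: [-1.5, -0.8, 4.7]
finger_gap: 45.4
finger_force: 10.0
shift [-0.2  0.2  0. ] turn [-0.001  0.    -0.   ] clock 24.3
[-1.49547619 -0.83995428  4.71831253]
```

```bash
python3 -m crank '[[0,0,0,-0.3,0,0,0],[90,0,0,-0.3,0,0,0],[90,0,0,-0.3,0,0,0],[90,0,0,-0.3,0,0,0],[90,0,0,-0.3,0,0,0],[90,0,0,-50,0,0,0],[90,0,0,-100,0,0,0],[90,0,0,-150,0,0,0],[90,0,0,-200,0,0,0],[90,0,0,-200,0,0,0]]'
python3 -m crank '[[90,100,-150,0,0,0,0],[90,100,-250,0,0,0,0],[90,100,-250,0,0,0,0],[90,100,-250,0,0,0,0],[90,100,-250,0,0,0,0],[90,100,-250,0,0,0,0],[90,100,-250,0,0,0,0],[90,100,-250,0,0,0,0]]'
python3 - <<'E'
from m import *
I=[("jar",(619,-69),32,47,70),("drop",(635.3,110),30,52,60),("dish",(627.1,20.2),45,48,62),("box",(627,20.2),58,30,44),IT["warm"],IT["rack"]]
for n in("top","wrist","scene"): print(n);p,d,c,s=shot(n,n+"8"); measure(p,d,c,I)
E
```

```text
clock: 25.3
eef_pos: [621.2, -69.3, 216.5]
eef_rot: [3.131, 0.001, 1.481]
wrist_force: [0.8, 0.5, -1.3]
finger_gap: 84.5
finger_force: 0.0
clock: 26.1
eef_pos: [379.3, 53.1, 209.1]
eef_rot: [-3.142, -0.0, 1.481]
wrist_force: [0.4, -0.5, 1.4]
finger_gap: 84.5
finger_force: 0.0
top
jar 271 z 59.7 c 618.6 -68.7 [43.9 44. ] deg 45.8
drop 58 z 56.3 c 634.4 110.3 [30.  27.8] deg 89.3
dish 388 z 55.1 c 625.6 19.5 [52.9 52.4] deg 1.1
box 452 z 38.8 c 626.2 20.7 [90.  62.1] deg 84.9
warm 1265 z 40.4 c 610.4 -158.1 [89.  99.1] deg 84.7
rack 604 z 44.1 c 642.3 199.6 [90.6 60.1] deg 84.9
wrist
jar 670 z 57.9 c 619.3 -58.5 [46.5 24.4] deg 0.1
drop 347 z 54.8 c 631.6 110.1 [30.6 25.7] deg 87.7
dish 1838 z 53.4 c 626.7 19.6 [55.1 55.6] deg 64.7
box 2036 z 37.3 c 626.5 20.6 [89.9 61.9] deg 84.8
warm none
rack 3319 z 42.6 c 642.3 194.8 [81.2 61.9] deg 84.9
scene
jar 276 z 58.1 c 620.6 -69.7 [43.9 46.5] deg 43.5
drop 55 z 55.3 c 639.5 106.4 [28.9 26.2] deg 54.8
dish 316 z 53.8 c 629.5 18.5 [52.6 58.3] deg 43.0
box 402 z 37.4 c 629.8 20.0 [94.9 62.9] deg 84.2
warm 1190 z 39.1 c 614.2 -145.0 [118.5 100.3] deg 87.6
rack 398 z 42.2 c 644.4 198.1 [92.5 63.9] deg 84.0
```

View pics/top8.png

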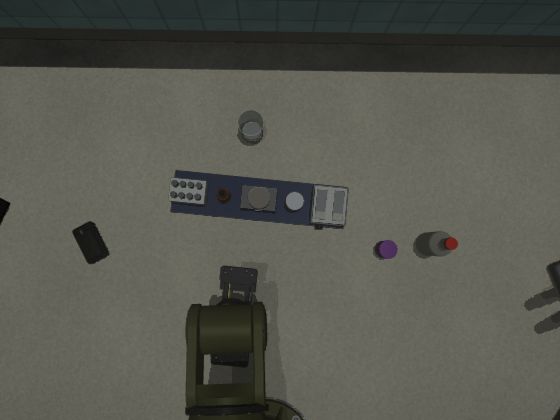

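View pics/scene8.png

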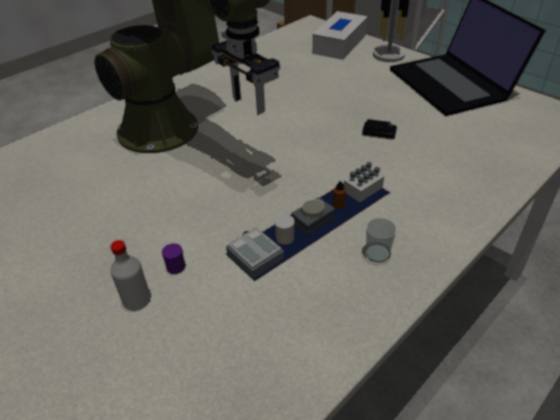

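The final pictures show the row complete: rack (188,190), dropper (223,195), box with dish (259,198), jar (294,201) and warmer (330,205). Everything is upright, the bystanders haven't moved, and the arm is clear.

```bash
python3 -c "
from cell import manip; print(manip.sign_off())"
```

```text
the job is handed in; nothing more can be done
None
```

The staining row is laid out as asked and handed in at about 26 s: in the top camera's final readings every piece is upright and within about 1.5 mm of its place, and the beaker, mouse and wash bottle were left alone.

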